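# Close up the processor attachment chest

### The arm

A 7-joint arm with a two-finger parallel gripper is mounted at the origin on the work surface. World frame = base frame: x ahead of the robot, y to its left, z up, the work surface at z = 0. Lengths are in m, angles in rad, forces in N, time in s.
With the tool pointing down it reaches from about 0.4 to 0.75 m from the base axis. Payload 19.5 kg.
Tool frame: the origin (TCP) lies midway between the tips of the shut fingers; the grasp point (between the pads) lies 19 mm behind it; z points along the fingers, y is the line along which they close (so a half turn about z gives the same grasp; the last joint's range is limited). The gripper opens to 85 mm and grips with 20 to 120 N. Pads are 22 mm wide; open, the fingers measure 114 mm over their backs; the gripper's body (76 mm by 85 mm) begins 54 mm behind the grasp point. The pads swing forward as they close: fully open they stand 13 mm farther back than shut.
Start: joints at [1.189, 0.707, -0.028, 1.485, 0.022, 0.951, -0.075], TCP at [0.192, -0.542, 0.231] pointing down, gripper open.
Joint ranges: [-2.71, 2.71], [-0.32, 2.16], [-1.57, 1.52], [0, 2.45], [-1.46, 4.6], [0, 2.02], [-2.83, 2.83]. Speed limits (rad/s): [1.89, 1.89, 2.57, 2.57, 3.01, 3.01, 3.01].

### API

Orientations are given as a unit quaternion [w, x, y, z].
In Python, from workcell import sensors, grab_frame, get_calibration, workorder gives the robot as it stands. The module is installed in compiled form; this text tells all that it offers.
- The arm moves only by the tool carry_out, never from a script. Its argument "steps" is text: rows parted by semicolons, each of 6 numbers parted by spaces: the shift along the world's x, y, z in mm, then the turn, a rotation vector about the world's x, y, z in rad. In form: dx dy dz wx wy wz; .... A call has 1 to 8 rows; each row shifts and turns the commanded pose from where the row before left it; what a row does not reach is not made up. A row lasts 1/10 s, in which the tool goes at most 50 mm and 8.59 degrees, less where a joint would pass 70% of its speed; a pose out of reach is approached as far as the arm can. A call with a gripper value outside its range is refused whole. "jaw" is the finger opening in mm, from 0 to 85.4, set as the call begins (left out, the last holds). The fingers move at their own pace and stop on an object; "squeeze" is the grip in N (left out, the last holds). Time passes only in rows, so rows that do not move let the fingers close. It gives the time, the measured TCP pose, the force, the opening and the grip force at its end, in the units of the state.
- sensors.get_obs(): the state, without advancing time (a new reading comes with each control period).
- grab_frame(name): name is "scene" or "side" or "wrist"; returns (picture, depth): 420x560x3 uint8, red, green, blue; 420x560 float32, m along the optical axis (not along the pixel's ray), 0 where there is no reading.
- get_calibration(name): a dict with "vfov" (degrees; the focal length in pixels is half the picture's height over the tangent of half this angle, whatever the lens; pixels are square), "cx", "cy" (the principal point, pixels), "origin" and "rotation" of the camera in the world. Camera axes: x right, y up, looking along -z (the intrinsics and any distortion apply to the point x, -y, -z); pixel columns grow to the right and rows downward; lengths in m; the calibration is good to about 2 mm. A picture is of the moment at which its call begins: read the wrist's pose just before it. get_calibration takes no time and is no camera call; for the wrist camera it gives the pose at the moment of the call.
- workorder.hand_in(): hands the job in; it is judged then, once.
The state is a dict: "t": time; "joint_pos": joint angles; "joint_velocities": joint speeds; "joint_torque": joint torques, N m; "tcp_pos": TCP position; "tcp_rot": TCP orientation; "wrist_force": force on the tool from outside, world axes, zero at the start; "wrist_torque": the same for the moment, N m; "gripper_width": opening from 0.0 (shut) to 1.0 (fully open); "grip_force": force on a finger pad.
Only numpy, scipy, OpenCV 4.12 (cv2) and the standard library are available. Lean on these libraries where they do the work, as an engineer would, in place of code of your own. Each camera call takes 0.05 s, during which the arm holds its last target. There are 200 camera calls.

### The job

Close up the bamboo attachment chest with your fingertips: push both drawers fully home and slide the grey lid all the way over its compartment, in any order. Push gently, without slamming them; grasp and lift nothing, leave everything else on the counter where it stands, and finish with the hand clear.

Things in the scene. Friction and masses are not known exactly. Their poses are not given: they have to be found in the camera images.
- chest: Bamboo chest, fixed, 180 (x) x 360 (y) x 100 mm high. Origin: centre of its underside. x points from front (robot side) to back, y to its left; turned up to 0.3 rad. Front at x = -90. Left part (y 30 to 174): open-topped compartment; right part: two drawers under a flat deck, top at z = 100, on which the lid parks, between rails along the front and back edges (12 wide, top z = 110).
- left_drawer (a joint): How far the left drawer (the middle of the front) is pulled out, m: 0 fully home, 0.10 fully out. It slides along the chest's x and closes towards +x against a stop. About 2.5 N of friction; it stays where it is left, no spring.
- left_drawer_face (a point): Centre of the left drawer's flat front face, 50 mm above the counter; the front is 94 mm wide and spans 12 to 90 mm above the counter, no handle; the drawer is full nearly to the rim. At home it is at x = -90, y = -19 mm in the chest's frame, flush with the chest's front.
- right_drawer (a joint): The same for the right drawer: m pulled out, 0 fully home, 0.10 fully out, closing towards the chest's +x.
- right_drawer_face (a point): Centre of the right drawer's front face, same size and height as the left one; at home at x = -90, y = -120.5 mm in the chest's frame.
- lid (a joint): How far the grey lid is slid open, m: 0 fully shut over the compartment, 0.15 fully open. It slides along the chest's y on top of the chest and closes towards +y (the chest's left) against a stop. About 2 N of friction; it stays where it is left.
- lid_edge (a point): Middle of the lid's right-hand edge face (the one to push, facing the chest's -y), 109 mm above the counter; shut, it is at x = 0, y = 24 mm in the chest's frame. The lid is a grey slab 146 (x) x 150 (y) x 16 mm, underside 101 and top 117 mm above the counter. The deck beside this edge is clear out to y = -180 mm.
- pusher: Grey plastic processor pusher, loose, standing upright near the left part of the chest's front; 62 mm across its top flange, 95 mm high; origin at the centre of its underside.
- ramekin: Glass ramekin, loose, 84 mm across, 45 mm high, in front of the chest's right corner; origin at the centre of its underside.
- bowl: Clear empty processor bowl, loose, 176 mm across, 130 mm high, on the left; origin at the centre of its underside.
- pepper_jar: Small amber glass jar, loose, 50 mm across, 90 mm high, at the far left; origin at the centre of its underside.
- mug: Blue mug, loose, 80 mm across, 90 mm high, at the far right; origin at the centre of its underside.
- tray: Fixed bamboo tray 240 x 160 x 30 mm on the right; origin at the centre of its underside.
- spatula: Spatula 190 mm long lying in the tray; origin near its middle.
- teaspoon: Spoon 150 mm long lying in the tray; origin near its middle.

How it is judged:
At the end, for the whole second after the job is handed in: Both drawers and the lid are within 5 mm of fully shut and at rest (under 10 mm/s), and every other thing stands within 20 mm of where it started (value of joint each of left_drawer, right_drawer, lid below 0.005 m and not (velocity of joint any of left_drawer, right_drawer, lid above 0.01 m/s or velocity of joint any of left_drawer, right_drawer, lid below -0.01 m/s) and distance of each of pusher, ramekin, bowl, pepper_jar, mug, spatula, teaspoon from where it was at the start of the episode below 0.02 m); the robot touches nothing.
It fails at once if a drawer or the lid is slammed (closes faster than 0.5 m/s) (velocity of joint any of left_drawer, right_drawer, lid below -0.5 m/s).
It fails at once if one of the other things on the counter is shifted or lifted by more than 20 mm, or tipped over (distance of any of pusher, ramekin, bowl, pepper_jar, mug, spatula, teaspoon from where it was at the start of the episode above 0.02 m or angle between any of pusher, ramekin, bowl, pepper_jar, mug's own z axis and vertical above 0.35 rad).
It also fails if it takes over 58 s, if anything falls off the work surface, if the arm or the gripper's body presses on something with over 40 N, if the wrist force passes 120 N, or if a joint passes its speed limit or range.

## Working session

There is one attempt and no reset: what is moved stays moved. The work goes in short steps, Python scripts to look and compute and a tool call to move; the robot and the scene stay as the last step left them, time stands still between calls to the robot, and variables do not carry over. Pictures are saved under pics/ and viewed, at most 10 in all, crops included, and the job is handed in when it is done.

Besides the shell and the picture viewer there is one more tool, called as name(argument=value, ...), one argument or row to a line, values as JSON. carry_out: Moves the arm, as the interface text tells. Its arguments: {"type":"object","properties":{"steps":{"type":"string"},"jaw":{"type":"number"},"squeeze":{"type":"number"}},"required":["steps"]}

```bash
mkdir -p pics; cat > h.py <<'E'
import numpy as np, cv2
from workcell import sensors, grab_frame, get_calibration, workorder
def shot(n,f):
    c=get_calibration(n); im,d=grab_frame(n)
    cv2.imwrite(f'pics/{f}.png',im[:,:,::-1]); np.savez(f'pics/{f}.npz',im=im,d=d,**{k:np.array(v) for k,v in c.items() if not isinstance(v,(dict,str))})
    return im,d,c
def world(d,c):
    h,w=d.shape; f=h/2/np.tan(np.radians(float(c['vfov']))/2)
    v,u=np.mgrid[:h,:w]
    P=np.stack([(u-c['cx'])/f*d,-(v-c['cy'])/f*d,-d],-1)
    return P@np.array(c['rotation']).T+np.array(c['origin'])
E
python3 - <<'E'
from h import *
for n in ('scene','side'):
    im,d,c=shot(n,n+'0'); print(c)
print(sensors.get_obs())
E
```

```text
{'vfov': 48.018582362035694, 'cx': 282.88824785214007, 'cy': 214.437117837969, 'origin': array([ 1.36659119, -0.22003329,  1.35582923]), 'rotation': array([0.75558444, 0.22325287, 0.18304889, 0.5879995 ])}
{'vfov': 54.250139698003295, 'cx': 272.9487080166321, 'cy': 202.5155069924329, 'origin': array([-0.08456023,  0.76659986,  0.90710833]), 'rotation': array([-0.2979483 , -0.1379607 ,  0.40963627,  0.85111209])}
{'t': 0.1, 'joint_pos': array([ 1.1892754 ,  0.70702774, -0.0276533 ,  1.48491793,  0.02204247,
        0.95089381, -0.07549033]), 'joint_velocities': array([-0.00096827, -0.00106809, -0.00018705, -0.00089893, -0.00214734,
        0.00062994, -0.0006643 ]), 'joint_torque': array([ 1.33971440e-03, -8.84291196e+01,  1.23650350e+00, -2.36452246e+01,
        1.70523656e-02,  5.04097654e-03, -1.77722268e-04]), 'tcp_pos': array([ 0.19159302, -0.54190917,  0.23088945]), 'tcp_rot': array([-4.61186100e-04,  9.85594675e-01,  1.69123959e-01, -9.84792927e-05]), 'wrist_force': array([ 0.5120751 , -0.59454867,  0.262544  ]), 'wrist_torque': array([ 0.01175737, -0.01939466, -0.02741632]), 'grip_force': 0.0, 'gripper_width': 0.9969023184133625}
```

View pics/scene0.png

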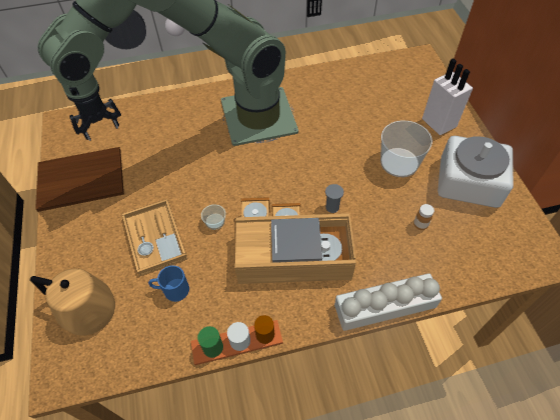

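View pics/side0.png

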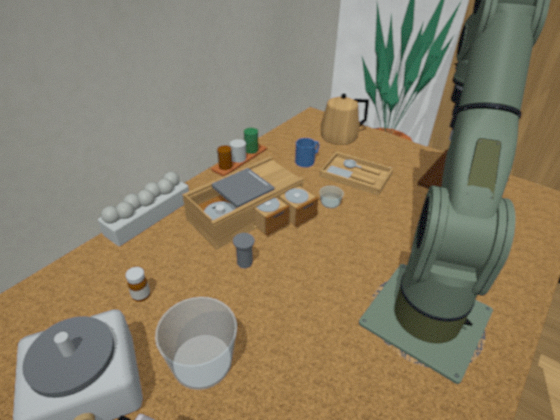

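The scene view shows the chest at cols 236–352, rows 200–280, with the lid at (297,240), the drawers at (255,211) and (287,213), the pusher at (334,198) and the ramekin at (213,217). The side view shows both drawer fronts, at (273,220) and (304,210).

```bash
cat >> h.py <<'E'
from scipy.spatial.transform import Rotation as R
_w=world
def world(d,c):
    c=dict(c); q=np.array(c['rotation'])
    if q.shape==(4,): c['rotation']=R.from_quat(q[[1,2,3,0]]).as_matrix()
    return _w(d,c)
E
python3 - <<'E'
from h import *
for n in ('scene','side'):
    z=np.load(f'pics/{n}0.npz'); P=world(z['d'],z); im=z['im'].astype(int)
    ok=z['d']>0
    roi=np.zeros(ok.shape,bool)
    if n=='scene': roi[190:290,195:360]=1
    else: roi[150:275,175:350]=1
    t=ok&(abs(P[...,2])<.02)
    print(n,'table z',np.percentile(P[t][:,2],[5,50,95]))
    for pt in ([(350,300),(150,200),(300,150),(100,250)] if n=='scene' else [(300,300),(100,270),(400,250)]): print(pt,P[pt[1],pt[0]].round(3))
    sat=im.max(-1)-im.min(-1)
    lid=roi&ok&(abs(P[...,2]-.117)<.006)&(sat<30)
    r=cv2.minAreaRect(P[lid][:,:2].astype(np.float32)*1000); print('lid',lid.sum(),P[lid][:,2].mean(),r)
    print(cv2.boxPoints(r))
    ch=roi&ok&(abs(P[...,2]-.105)<.009)
    r=cv2.minAreaRect(P[ch][:,:2].astype(np.float32)*1000); print('chesttop',ch.sum(),r);print(cv2.boxPoints(r))
    for nm,x,y in (('pusher',334,188),('ramekin',213,212),('ld',287,211),('rd',255,207)) if n=='scene' else (('pusher',243,240),('ramekin',330,195),('ldface',277,222),('rdface',305,211)):
        print(nm,P[y,x].round(3))
E
```

```text
scene table z [-0.00719808 -0.0013708   0.01248592]
(350, 300) [0.89  0.076 0.11 ]
(150, 200) [ 0.311 -0.462 -0.001]
(300, 150) [0.221 0.112 0.   ]
(100, 250) [ 0.473 -0.642 -0.002]
lid 1911 0.11547874357669434 ((658.723876953125, -21.860939025878906), (148.49139404296875, 148.88978576660156), 78.32598114013672)
[[ 570.7958    -79.507416]
 [ 716.6057   -109.63426 ]
 [ 746.652      35.785538]
 [ 600.84204    65.912384]]
chesttop 3237 ((608.5927124023438, -18.118927001953125), (360.98175048828125, 283.49163818359375), 78.14778137207031)
[[ 432.79816 -165.64894]
 [ 710.2459  -223.87474]
 [ 784.38727  129.41109]
 [ 506.9395   187.63689]]
pusher [0.486 0.157 0.087]
ramekin [ 0.427 -0.254  0.012]
ld [ 0.535 -0.018  0.086]
rd [ 0.494 -0.115  0.086]
side table z [-0.00381134 -0.00030119  0.01189173]
(300, 300) [ 0.289  0.162 -0.001]
(100, 270) [0.805 0.44  0.001]
(400, 250) [ 0.158 -0.192 -0.004]
lid 1261 0.11591762318565042 ((653.2333984375, -16.535675048828125), (151.85781860351562, 148.73013305664062), 77.12215423583984)
[[ 563.8163    -73.9808  ]
 [ 708.8054   -107.12876 ]
 [ 742.6505     40.909447]
 [ 597.6614     74.05741 ]]
chesttop 2052 ((650.0232543945312, -24.637054443359375), (363.4661560058594, 431.67572021484375), 78.24649810791016)
[[ 401.69156 -158.59323]
 [ 824.3163  -246.52625]
 [ 898.355    109.31912]
 [ 475.73022  197.25214]]
pusher [0.497 0.156 0.095]
ramekin [ 0.473 -0.283  0.004]
ldface [ 0.504 -0.011  0.045]
rdface [ 0.46  -0.103  0.053]
```

carry_out(
  steps="20 40 0 0 0 -0.09;20 40 0 0 0 -0.09;20 40 0 0 0 -0.09;20 40 0 0 0 -0.09;20 40 0 0 0 -0.09;20 40 0 0 0 -0.09;20 40 0 0 0 0;20 40 0 0 0 0",
  jaw=0,
  squeeze=20,
)

```text
t: 0.9
tcp_pos: [0.3521, -0.2203, 0.2312]
tcp_rot: [-0.0, 0.995, -0.1, -0.0]
wrist_force: [1.4, -1.1, 0.2]
gripper_width: -0.001
grip_force: 0.0
```

```bash
python3 - <<'E'
from h import *
ex=np.array([.979,-.204]);ey=np.array([.204,.979]);C=np.array([.659,-.029])
for n in('scene','side'):
    z=np.load(f'pics/{n}0.npz');im=z['im'].astype(int);P=world(z['d'],z)
    q=(P[...,:2]-C)@np.stack([ex,ey],1)
    # drawer-front rims, z 70..95 in front of chest
    m=(z['d']>0)&(P[...,2]>.06)&(P[...,2]<.1)&(q[...,0]<-.1)&(q[...,0]>-.25)
    for nm,a,b in(('L',-.055,.015),('R',-.155,-.085)):
        k=m&(q[...,1]>a)&(q[...,1]<b); print(n,nm,k.sum(),np.percentile(q[k][:,0],[1,5,20]).round(4))
    rk=(z['d']>0)&(P[...,2]>.012)&(P[...,2]<.06)&(q[...,1]<-.2)&(q[...,1]>-.36)&(q[...,0]<-.05)&(q[...,0]>-.3)
    print('ramekin?',rk.sum(),P[rk].min(0).round(3),P[rk].max(0).round(3))
    # chest extents via front panel/back edge
    k=(z['d']>0)&(P[...,2]>.09)&(P[...,2]<.115)&(abs(q[...,1])<.2)&(abs(q[...,0])<.11)
    print('chest',np.percentile(q[k],[.5,99.5],axis=0).round(4))
E
```

```text
scene L 257 [-0.1534 -0.151  -0.1456]
scene R 409 [-0.1801 -0.1765 -0.1685]
ramekin? 290 [ 0.415 -0.296  0.012] [ 0.499 -0.215  0.05 ]
chest [[-0.0936 -0.1792]
 [ 0.0885  0.1776]]
side L 351 [-0.1601 -0.1582 -0.1565]
side R 430 [-0.1869 -0.1855 -0.1831]
ramekin? 343 [ 0.413 -0.37   0.013] [ 0.536 -0.209  0.048]
chest [[-0.0982 -0.1763]
 [ 0.0837  0.1837]]
```

carry_out(
  steps="21 39 0 0 0 0;21 39 0 0 0 0;20 40 0 0 0 0;0 0 -42 0 0 0;0 0 -42 0 0 0;0 0 -42 0 0 0;0 0 -40 0 0 0;0 0 0 0 0 0",
)

```text
t: 1.7
tcp_pos: [0.4118, -0.1038, 0.0619]
tcp_rot: [-0.001, 0.995, -0.1, -0.003]
wrist_force: [0.1, -0.0, 0.4]
gripper_width: 0.001
grip_force: 0.0
```

```bash
python3 - <<'E'
from h import *
a=cv2.imread
im,d,c=shot('side','side1')
cv2.imwrite('pics/side1c.png',cv2.resize(im[130:290,150:390,::-1],None,fx=3,fy=3))
E
```

```text
(no output)
```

View pics/side1c.png

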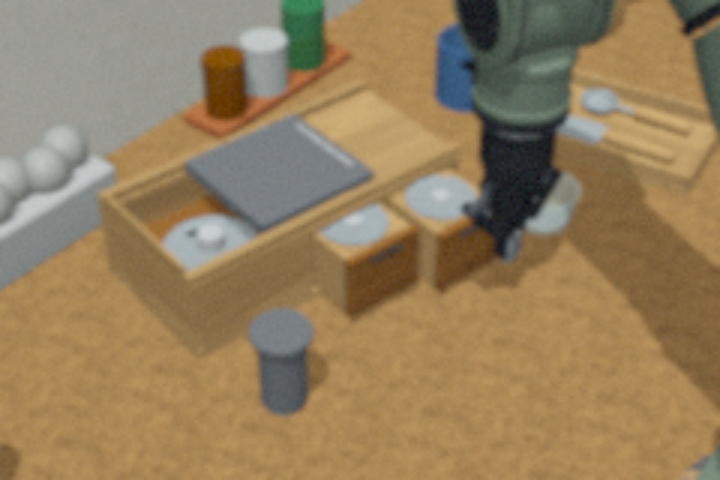

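The crop shows the fingertips at about (505,250), in front of the right drawer's face. The pusher at (283,360) and the ramekin at (555,205) are clear. Pushing now.

carry_out(
  steps="11.8 -2 0 0 0 0;11.8 -2 0 0 0 0;11.8 -2 0 0 0 0;11.8 -2.4 0 0 0 0;11.8 -2.4 0 0 0 0;11.8 -2.4 0 0 0 0;11.8 -2.4 0 0 0 0;9.8 -2 0 0 0 0",
)

```text
t: 2.55
tcp_pos: [0.5067, -0.1221, 0.0682]
tcp_rot: [0.0, 0.995, -0.1, 0.001]
wrist_force: [-3.0, -1.0, -2.5]
gripper_width: -0.003
grip_force: 1.4
```

carry_out(
  steps="5 -1 0 0 0 0;5 -1 0 0 0 0;5 -1 0 0 0 0;4 -0.8 0 0 0 0",
)

```text
t: 2.95
tcp_pos: [0.5253, -0.1255, 0.0658]
tcp_rot: [-0.0, 0.995, -0.1, 0.0]
wrist_force: [-2.6, 0.4, 2.8]
gripper_width: 0.004
grip_force: 1.3
```

carry_out(
  steps="3 -0.6 0 0 0 0;3 -0.6 0 0 0 0;2 -0.4 0 0 0 0;0 0 0 0 0 0",
)

```text
t: 3.35
tcp_pos: [0.5283, -0.1261, 0.0642]
tcp_rot: [-0.001, 0.995, -0.1, -0.006]
wrist_force: [-30.1, 6.2, 5.6]
gripper_width: -0.001
grip_force: 0.0
```

carry_out(
  steps="-15 3 0 0 0 0;-35 7 0 0 0 0;-40 8 0 0 0 0;5 25 0 0 0 0;8 37 0 0 0 0;8 37 0 0 0 0;0 0 0 0 0 0",
)

```text
t: 4.05
tcp_pos: [0.4651, -0.0052, 0.0651]
tcp_rot: [-0.001, 0.995, -0.097, 0.0]
wrist_force: [-1.0, -0.5, -0.1]
gripper_width: 0.002
grip_force: 0.0
```

carry_out(
  steps="9.8 -2.2 0 0 0 0;9.8 -2.2 0 0 0 0;9.8 -2.2 0 0 0 0;9.8 -2.2 0 0 0 0;9.8 -2.2 0 0 0 0;9.8 -2.2 0 0 0 0;9.8 -2.2 0 0 0 0;5 -1 0 0 0 0",
)

```text
t: 4.85
tcp_pos: [0.5381, -0.0267, 0.0652]
tcp_rot: [-0.0, 0.995, -0.1, -0.0]
wrist_force: [-2.8, 1.2, 1.4]
gripper_width: -0.0
grip_force: 1.4
```

carry_out(
  steps="4 -0.8 0 0 0 0;3 -0.6 0 0 0 0;3 -0.6 0 0 0 0;3 -0.6 0 0 0 0;2 -0.4 0 0 0 0;0 0 0 0 0 0",
)

```text
t: 5.45
tcp_pos: [0.5492, -0.0288, 0.0644]
tcp_rot: [-0.0, 0.995, -0.1, -0.004]
wrist_force: [-21.4, 4.6, -2.0]
gripper_width: 0.001
grip_force: 0.0
```

carry_out(
  steps="-12 2 0 0 0 0;-27 6 0 0 0 0;0 0 45 0 0 0;0 0 45 0 0 0;0 0 45 0 0 0;30 -28 0 0 0 0;30 -28 0 0 0 0;30 -28 0 0 0 0",
)

```text
t: 6.25
tcp_pos: [0.6051, -0.1066, 0.2011]
tcp_rot: [0.0, 0.995, -0.1, 0.001]
wrist_force: [0.1, 0.3, 0.2]
gripper_width: 0.0
grip_force: 0.0
```

carry_out(
  steps="27 -28 0 0 0 0;0 0 -30 0 0 0;0 0 -25 0 0 0;0 0 -15 0 0 0;0 0 0 0 0 0;0 0 0 0 0 0",
)

```text
t: 6.85
tcp_pos: [0.631, -0.1337, 0.131]
tcp_rot: [0.0, 0.995, -0.1, 0.0]
wrist_force: [-0.8, -0.7, 0.4]
gripper_width: 0.002
grip_force: 0.0
```

```bash
python3 - <<'E'
from h import *
print(sensors.get_obs()['tcp_pos'])
im,d,c=shot('side','side2')
cv2.imwrite('pics/side2c.png',cv2.resize(im[130:290,150:390,::-1],None,fx=3,fy=3))
E
```

```text
[ 0.63101522 -0.13367753  0.13095324]
```

View pics/side2c.png

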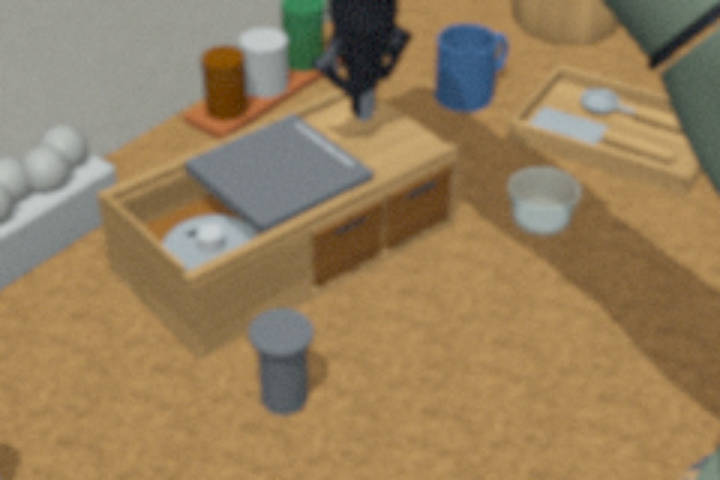

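The crop shows both drawers flush at (345,245) and (417,210), and the fingertips at (365,115) above the clear deck beside the lid. Next I lower the tool and push.

carry_out(
  steps="0 0 -12 0 0 0;0 0 -10 0 0 0;0 0 0 0 0 0;1.6 7.8 0 0 0 0;2 9.8 0 0 0 0;2 9.8 0 0 0 0;2 9.8 0 0 0 0;2 9.8 0 0 0 0",
)

```text
t: 7.7
tcp_pos: [0.6406, -0.0857, 0.1085]
tcp_rot: [0.0, 0.995, -0.1, 0.0]
wrist_force: [2.0, -3.1, 1.4]
gripper_width: 0.001
grip_force: 1.3
```

carry_out(
  steps="2 9.8 0 0 0 0;2 9.8 0 0 0 0;2 9.8 0 0 0 0;2 9.8 0 0 0 0;2 9.8 0 0 0 0;1 4.9 0 0 0 0;0.8 3.9 0 0 0 0",
)

```text
t: 8.4
tcp_pos: [0.6521, -0.0282, 0.1082]
tcp_rot: [-0.0, 0.995, -0.1, -0.0]
wrist_force: [0.8, -3.4, 2.1]
gripper_width: -0.004
grip_force: 1.4
```

carry_out(
  steps="0.6 2.9 0 0 0 0;0.6 2.9 0 0 0 0;0.6 2.9 0 0 0 0;0 0 0 0 0 0",
)

```text
t: 8.8
tcp_pos: [0.6539, -0.0195, 0.1082]
tcp_rot: [-0.0, 0.995, -0.1, -0.0]
wrist_force: [0.9, 0.5, 0.8]
gripper_width: -0.0
grip_force: 0.3
```

carry_out(
  steps="0.6 2.9 0 0 0 0;0.6 2.9 0 0 0 0;0 0 0 0 0 0",
)

```text
t: 9.1
tcp_pos: [0.6549, -0.0143, 0.1082]
tcp_rot: [0.0, 0.995, -0.1, -0.0]
wrist_force: [-0.0, -2.3, 0.2]
gripper_width: -0.0
grip_force: 1.4
```

carry_out(
  steps="0.6 2.9 0 0 0 0;0.6 2.9 0 0 0 0;0 0 0 0 0 0",
)

```text
t: 9.4
tcp_pos: [0.6552, -0.0133, 0.1082]
tcp_rot: [0.004, 0.995, -0.101, -0.001]
wrist_force: [-7.3, -26.4, 2.4]
gripper_width: 0.0
grip_force: 12.6
```

Stopped firmly at home. Now I back off and lift, then check.

carry_out(
  steps="-1 -5 0 0 0 0;-4 -20 0 0 0 0;0 0 40 0 0 0;0 0 45 0 0 0;-10 -45 20 0 0 0;-10 -45 0 0 0 0;-10 -45 0 0 0 0;0 0 0 0 0 0",
)

```text
t: 10.2
tcp_pos: [0.6193, -0.1745, 0.2135]
tcp_rot: [0.001, 0.995, -0.103, -0.0]
wrist_force: [1.0, 1.1, -0.2]
gripper_width: -0.0
grip_force: 0.0
```

```bash
python3 - <<'E'
from h import *
print(sensors.get_obs()['tcp_pos'])
im,d,c=shot('side','side3')
cv2.imwrite('pics/side3c.png',cv2.resize(im[130:290,150:390,::-1],None,fx=3,fy=3))
P=world(d,c);m=(d>0)&(abs(P[...,2]-.117)<.006)&(np.ptp(im.astype(int),axis=-1)<30);m[:150]=0;m[275:]=0;m[:,:175]=0;m[:,350:]=0
r=cv2.minAreaRect(P[m][:,:2].astype(np.float32)*1000);print(r)
E
```

```text
[ 0.61928045 -0.17454132  0.21350659]
((672.9560546875, 71.21146392822266), (149.7875518798828, 148.66140747070312), 78.24169158935547)
```

View pics/side3c.png

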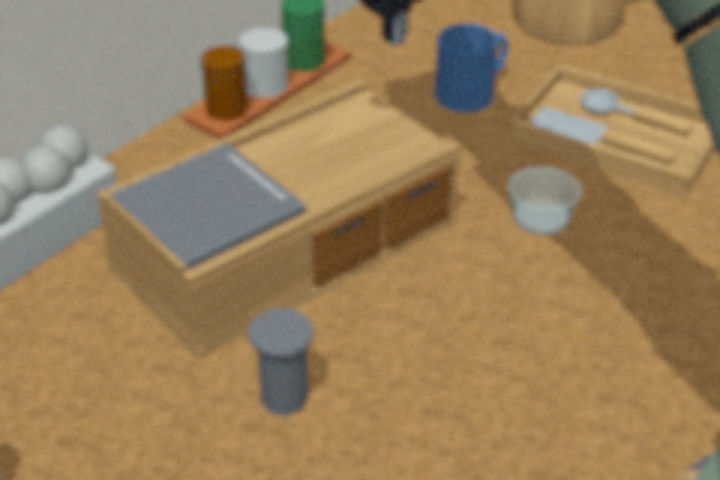

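The crop shows the lid fully over the compartment at (210,205), both drawers flush at (345,240) and (417,210), and the pusher and ramekin where they were. The hand is clear.

```bash
python3 -c "
from h import *
print(workorder.hand_in())"
```

```text
the job is handed in; nothing more can be done
None
```

Both drawers and the lid were pushed gently until they met their stops; in the last side view they look fully shut, the pusher and ramekin look unmoved and the hand is clear. The job is handed in, but no verdict came back.

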